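# Load the sandwich cage into the toaster and switch it on

### The job

Take the filled sandwich cage by its handle out of the leaning wooden rack and lower it gently (do not let it drop) into the toaster's slot until it is fully home, standing on the slot's floor. Then push the toaster's lever all the way down, leaving the cage in the slot. Leave the bottles, jar, mug and bowl where they are.

Things in the scene. Friction and masses are not known exactly. Their poses are not given: they have to be found in the camera images.
- cage: flat steel-wire toasting cage with a sandwich in it, one rigid piece: 140 mm wide (own y), 17 thick (x), 100 tall (z), with a flat black handle on the middle of its top edge, 60 wide (y), 12 thick (x), up to 151 mm above the underside. Same either way round; 0.28 kg. Origin: centre of its underside. Starts in the rack's rearmost (+x) slot, leaning 25 deg from vertical, top towards the rack's -x
- cage_grip (a point): middle of the cage's handle, 128 mm above the cage's underside along its z; axes as the cage's
- rack: fixed wooden rack, base 220 x 190 mm, three slots along its y, leaning 25 deg from vertical, tops towards its -x (robot side). Slot floors 50 mm up, at x = -40 (empty), 20 (a 78 mm tall fixed board) and 80 mm (the cage); slots 22 mm wide, 154 long, -x wall 75 and +x wall 45 mm tall along the lean. Origin: centre of its underside
- toaster: fixed white long-slot toaster, 150 mm (x) by 290 mm (y) by 175 mm tall, one slot along its y in the middle of its top, lever on its +y end. Origin at the centre of its underside, z up
- slot_mouth (a point): centre of the slot's mouth, level with the toaster's top, 175 mm above the worktop; axes as the toaster's. Slot 148 mm long (y), 20.5 wide (x), bevelled mouth about 32 wide, 100 deep: its floor is 75 mm above the worktop. When the cage is home its handle stands out, tip 226 mm above the worktop
- lever (a joint): the toaster's lever: 0 = up, 0.030 = fully down (m, slides straight down); about 4 N moves it and it stays where it is left
- lever_top (a point): middle of the lever tab's upper face. The black tab is 45 mm (toaster x) by 34 mm (toaster y), 12 mm thick, standing out 5 to 39 mm from the toaster's +y end; this point is 25 mm out from that end, 158 mm above the worktop when up, 128 mm when down
- sauce: upright yellow sauce bottle, 64 mm diameter, 200 mm tall; origin at the centre of its underside
- oil: upright green glass oil bottle, 58 mm diameter, 230 mm tall; origin at the centre of its underside
- jar: glass jar with a steel cap, 68 mm diameter, 90 mm tall; origin at the centre of its underside
- mug: white mug, 80 mm diameter, 90 mm tall, handle towards its own +y; origin at the centre of its underside
- bowl: small bowl, 120 mm diameter, 50 mm tall; origin at the centre of its underside
There are look-alikes about, which are no part of the job. There is more than one size of the cage; the job needs the middle-sized.

How it is judged:
By the outcome, as a careful person would: the job done as asked, in the order asked, and still so for the second after the job is handed in, with the robot touching nothing.
It also fails if it takes over 58 s, if anything falls off the work surface, if the arm or the gripper's body presses on something with over 40 N, if the wrist force passes 120 N, or if a joint passes its speed limit or range.

### The arm

A 6-joint arm with a two-finger parallel gripper is mounted at the origin on the work surface. World frame = base frame: x ahead of the robot, y to its left, z up, the work surface at z = 0. Lengths are in m, angles in rad, forces in N, time in s.
With the tool pointing down it reaches from about 0.3 to 0.875 m from the base axis. Payload 6.4 kg.
Tool frame: the origin (TCP) lies at the very end of the fingers, on their centre line; the grasp point (between the pads) lies 19 mm behind it; z points along the fingers, y is the line along which they close (so a half turn about z gives the same grasp; the last joint's range is limited). The gripper opens to 85 mm and grips with 20 to 120 N. Pads are 22 mm wide; open, the fingers measure 114 mm over their backs; the gripper's body (76 mm by 85 mm) begins 54 mm behind the grasp point. The pads swing forward as they close: fully open they stand 13 mm farther back than shut.
Start: joints at [1.11, 0.181, 1.607, -0, 1.354, -0.206], TCP at [0.145, 0.556, 0.231] pointing down, gripper open.
Joint ranges: [-2.99, 2.99], [-0.89, 2.07], [0.3, 2.58], [-1.14, 4.28], [0, 2.63], [-3.12, 3.12]. Speed limits (rad/s): [2.57, 2.57, 3.01, 3.14, 3.14, 3.14].

### API

Orientations are given as a unit quaternion [w, x, y, z].
In Python, from bench import telemetry, camera, ctrl, spotter gives the robot as it stands.
- The arm moves only by the tool send_rows, never from a script. Its argument "series" is a list of rows, each a list of 3 entries, a list of its own where there are three numbers: the turn, a rotation vector about the world's x, y, z in degrees, then the shift along the world's x, y, z in mm, then the closure, from -1 (fully open) to 1 (shut), so that 0 is half open. In form: [[[rx, ry, rz], [dx, dy, dz], gripper], ...]. A call has 1 to 10 rows; each row is the pose to reach, as a shift and turn from the pose commanded when the call began; what a row does not reach only later rows make up. A row lasts 1/8 s, in which the tool goes at most 62.5 mm and 10.7 degrees, less where a joint would pass 70% of its speed; a pose out of reach is approached as far as the arm can. A call with a gripper value outside its range is refused whole. The fingers move at their own pace and stop on an object; the grip force is fixed at half the most. Time passes only in rows, so rows that repeat a pose let the fingers close. It gives the time, the measured TCP pose, the force, the opening and the grip force at its end, in the units of the state.
- telemetry.get_obs(): the state, without advancing time (a new reading comes with each control period).
- camera(name): name is "side" or "top"; returns a dict with "pixels" (480x640x3 uint8, red, green, blue), "camera_matrix" (3x3 intrinsics, pixels), "dist_coeffs" ([k1, k2, p1, p2, k3] as OpenCV has them; the pictures are not rectified), "xyz" and "orientation" of the camera in the world. Camera axes: x right, y up, looking along -z (the intrinsics and any distortion apply to the point x, -y, -z); pixel columns grow to the right and rows downward; lengths in m; the calibration is good to about 2 mm. A picture is of the moment at which its call begins. There is no depth.
- ctrl.hand_in(): hands the job in; it is judged then, once.
Trained networks look in the newest picture that a camera, given by its name, has taken for a name from the list of things; names that differ only in an ending like _2 or _b are one class to them, and where a whole thing is asked for, a point or a joint stands for the part that bears it (a point fixed in the world has none). Each returns a list of dicts, best first, with "conf" (0 to 1); they miss things now and then, are a little off and sometimes report something else, mostly with a low value. They report only what shows in the picture. A call takes as long as a camera call. They do not tell look-alikes from the thing itself.
- spotter.boxes_of(thing, camera): "xyz" ([x, y, z] in m, in world coordinates, good to about 4 mm: the middle of the surface that is visible of it).
- spotter.landmark_of(thing, camera): "xyz" ([x, y, z] in m, in world coordinates, good to about 4 mm: a listed point, or the origin of a listed thing).
The state is a dict: "time_s": time; "q": joint angles; "dq": joint speeds; "joint_efforts": joint torques, N m; "eef_pos": TCP position; "eef_rot": TCP orientation; "wrist_force": force on the tool from outside, world axes, zero at the start; "torque": the same for the moment, N m; "opening": opening from 0.0 (shut) to 1.0 (fully open); "grasp_force": force on a finger pad.
Only numpy, scipy, OpenCV 4.12 (cv2) and the standard library are available. Lean on these libraries where they do the work, as an engineer would, in place of code of your own. Each camera call takes 0.05 s, during which the arm holds its last target. There are 200 camera calls.

## Working session

There is one attempt and no reset: what is moved stays moved. The work goes in short steps, Python scripts to look and compute and a tool call to move; the robot and the scene stay as the last step left them, time stands still between calls to the robot, and variables do not carry over. Pictures are saved under pics/ and viewed, at most 10 in all, crops included, and the job is handed in when it is done.

Besides the shell and the picture viewer there is one more tool, called after ">>>" as name([rows], argument=value, ...), one row to a line, values as JSON. send_rows: Moves the arm, as the interface text tells. Its arguments: {"type":"object","properties":{"series":{"type":"array","items":{"type":"array"}}},"required":["series"]}

```bash
mkdir -p pics
python3 - <<'E'
from bench import telemetry, camera, ctrl, spotter
import cv2, numpy as np
for c in ("top","side"):
    d=camera(c); cv2.imwrite(f"pics/{c}0.png",d["pixels"][:,:,::-1])
    print(c,d["camera_matrix"],d["dist_coeffs"],d["xyz"],d["orientation"])
    for t in ("cage","cage_grip","rack","toaster","slot_mouth","lever_top","sauce","oil","jar","mug","bowl"):
        print(t,[(np.round(r["xyz"],3).tolist(),round(r["conf"],2)) for r in spotter.landmark_of(t,c)])
o=telemetry.get_obs();print(o)
E
```

```text
top [[619.37831326   0.         318.61213995]
 [  0.         619.37831326 243.60565192]
 [  0.           0.           1.        ]] [-0.17735116  0.          0.          0.          0.        ] [ 0.37665082 -0.02982465  1.84425596] [-0.69807865 -0.02834713  0.02517086  0.71501683]
cage [([0.614, -0.214, 0.051], 0.91), ([0.227, -0.437, 0.013], 0.75), ([0.483, -0.423, 0.007], 0.69)]
cage_grip [([0.574, -0.424, 0.004], 0.94), ([0.564, -0.212, 0.164], 0.9), ([0.186, -0.272, 0.012], 0.61)]
rack [([0.537, -0.214, -0.002], 0.71)]
toaster [([0.549, 0.204, 0.001], 0.91)]
slot_mouth [([0.552, 0.202, 0.177], 0.83)]
lever_top [([0.554, 0.375, 0.151], 0.55)]
sauce [([0.708, -0.206, -0.002], 0.89)]
oil [([0.702, -0.269, 0.001], 0.73), ([0.706, -0.207, 0.0], 0.41), ([0.566, -0.213, 0.165], 0.18)]
jar [([0.384, -0.162, -0.001], 0.89)]
mug [([0.388, 0.13, 0.002], 0.76)]
bowl [([0.696, 0.172, -0.002], 0.71), ([0.551, 0.202, -0.002], 0.68)]
side [[621.52092356   0.         314.85780153]
 [  0.         621.52092356 227.88044581]
 [  0.           0.           1.        ]] [-0.03695265  0.          0.     
[... 742 characters left out ...]
2, 'q': array([ 1.10968728e+00,  1.80819705e-01,  1.60701533e+00, -1.19212111e-05,
        1.35382614e+00, -2.06261995e-01]), 'dq': array([-1.50470325e-03, -8.90974846e-05,  2.00969895e-04, -1.03272331e-03,
       -6.25995276e-04,  5.46933002e-04]), 'joint_efforts': array([ 8.32273654e-04, -4.44847906e+01, -3.51683307e+01, -5.47408229e-05,
        5.49480628e-04,  1.95684356e-05]), 'eef_pos': array([0.14491969, 0.5564337 , 0.23126995]), 'eef_rot': array([-5.72269384e-06,  1.27077711e-01,  9.91892763e-01, -3.42806340e-05]), 'wrist_force': array([ 0.5123635 , -0.03398831,  0.05050508]), 'torque': array([-0.04789549,  0.05179348,  0.02025443]), 'grasp_force': 0.0, 'opening': 1.0069007790385531}
```

View pics/top0.png

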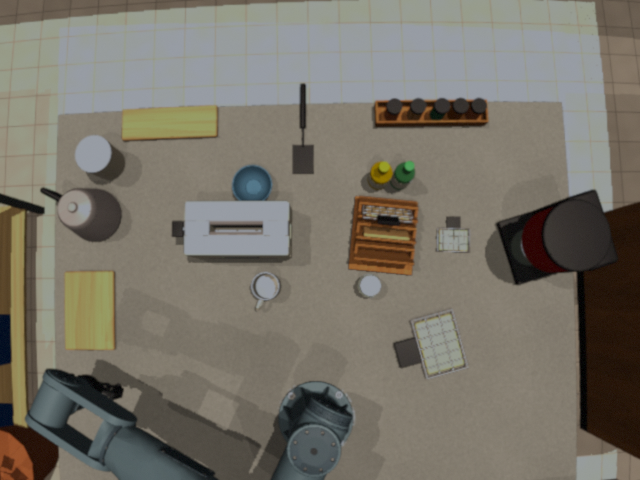

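View pics/side0.png

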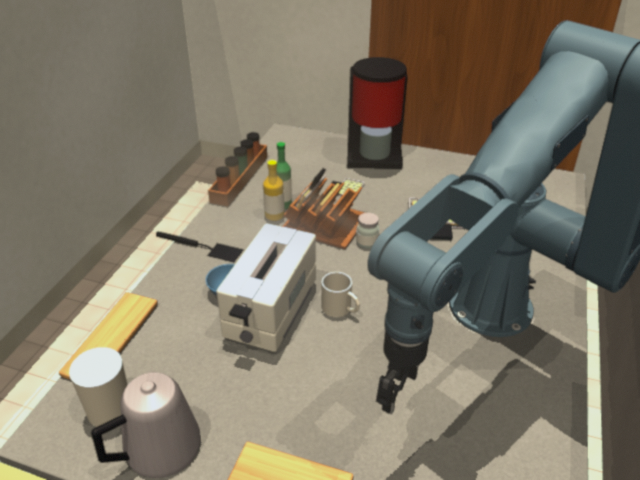

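The top view shows the toaster at (237,228), with its lever on the left. The rack is at (384,235), with the cage handle at about (380,218) and the sauce and oil bottles behind it. The decoy cages lie on the worktop at (453,240) and (438,345). Next I'll zoom in for the yaws.

Run:
```python
import cv2
a=cv2.imread("pics/top0.png")
r=cv2.resize(a[185:285,340:430],None,fx=6,fy=6,interpolation=cv2.INTER_CUBIC)
t=cv2.resize(a[190:270,165:300],None,fx=5.5,fy=5.5,interpolation=cv2.INTER_CUBIC)
cv2.imwrite("pics/r.png",r);cv2.imwrite("pics/t.png",t)
```

```text
(no output)
```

View pics/r.png

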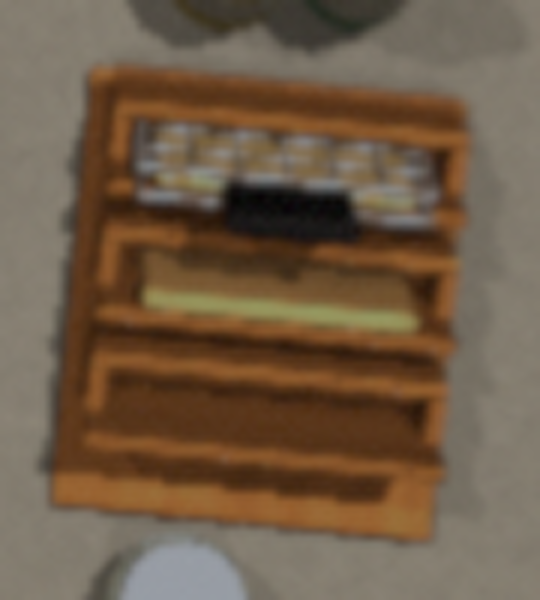

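View pics/t.png

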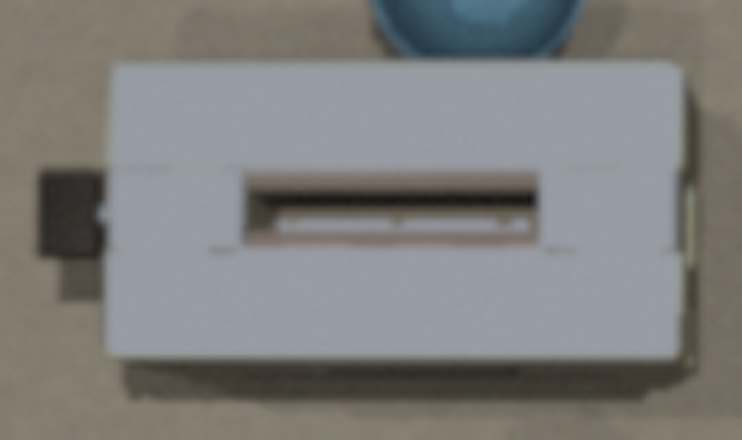

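The crops show the handle tip spanning (225,207)-(355,222), the rack front edge (52,505)-(430,540), the toaster's top corners (113,62)-(681,360) and the slot mouth (245,172)-(538,245).

```bash
cat > h.py <<'E'
import numpy as np, cv2
from scipy.spatial.transform import Rotation as R
def ray(d,p,z):
    u=cv2.undistortPoints(np.array([[p]],float),d["camera_matrix"],d["dist_coeffs"])[0,0]
    q=d["orientation"]; v=R.from_quat([q[1],q[2],q[3],q[0]]).apply([u[0],-u[1],-1])
    c=np.array(d["xyz"]); return c+v*(z-c[2])/v[2]
E
python3 - <<'E'
from h import *
from bench import camera
d=camera("top")
def P(x,y,off,s,z): return ray(d,[off[0]+(x+.5)/s-.5,off[1]+(y+.5)/s-.5],z)
def seg(n,a,b,off,s,z):
    A=P(*a,off,s,z);B=P(*b,off,s,z);v=A-B
    print(n,A.round(4)[:2],B.round(4)[:2],"mid",((A+B)/2).round(4)[:2],"len",np.linalg.norm(v).round(4),"yaw",np.degrees(np.arctan2(-v[0],v[1])).round(2))
r=((340,185),6);t=((165,190),5.5)
seg("front",(52,505),(430,540),*r,.04)
seg("rear",(95,70),(465,105),*r,.05)
seg("board",(145,303),(418,328),*r,.12)
seg("handle far",(228,185),(358,203),*r,.187)
seg("handle near",(222,228),(352,240),*r,.187)
seg("cage top",(135,195),(435,222),*r,.14)
seg("toast rear",(113,62),(684,62),*t,.175)
seg("toast front",(108,357),(681,360),*t,.175)
seg("slot rear",(245,172),(538,172),*t,.175)
seg("slot front",(245,245),(538,245),*t,.175)
seg("lever",(40,170),(40,257),*t,.158)
E
```

```text
front [ 0.438  -0.1079] [ 0.4163 -0.2917] mid [ 0.4272 -0.1998] len 0.1851 yaw -6.74
rear [ 0.6492 -0.1343] [ 0.628 -0.315] mid [ 0.6386 -0.2247] len 0.1819 yaw -6.69
board [ 0.5284 -0.1504] [ 0.5136 -0.2778] mid [ 0.521  -0.2141] len 0.1283 yaw -6.6
handle far [ 0.5748 -0.1847] [ 0.5653 -0.2431] mid [ 0.5701 -0.2139] len 0.0592 yaw -9.22
handle near [ 0.5554 -0.1813] [ 0.5487 -0.2398] mid [ 0.552  -0.2105] len 0.0588 yaw -6.61
cage top [ 0.5768 -0.1459] [ 0.561  -0.2846] mid [ 0.5689 -0.2152] len 0.1396 yaw -6.47
toast rear [0.6299 0.3398] [0.6219 0.0541] mid [0.6259 0.1969] len 0.2858 yaw -1.6
toast front [0.4824 0.3431] [0.4743 0.0585] mid [0.4784 0.2008] len 0.2847 yaw -1.63
slot rear [0.5728 0.2734] [0.569  0.1273] mid [0.5709 0.2003] len 0.1461 yaw -1.5
slot front [0.5364 0.2737] [0.5328 0.1279] mid [0.5346 0.2008] len 0.1458 yaw -1.43
lever [0.5786 0.3812] [0.5346 0.3813] mid [0.5566 0.3813] len 0.044 yaw -90.2
```

```bash
cat >> h.py <<'E'
def rot(yaw,lean):  # tool orientation: z along cage -z, y along cage x
    z=R.from_euler("z",yaw,degrees=True)
    c=z*R.from_euler("y",-lean,degrees=True)
    M=c.as_matrix(); return R.from_matrix(np.c_[np.cross(M[:,0],-M[:,2]),M[:,0],-M[:,2]])
def cur(o):
    q=o["eef_rot"]; return R.from_quat([q[1],q[2],q[3],q[0]])
def go(o,pos,Rt):
    print("turn",np.degrees((Rt*cur(o).inv()).as_rotvec()).round(2),"shift",((np.array(pos)-o["eef_pos"])*1000).round(1))
E
python3 - <<'E'
from h import *
from bench import telemetry
o=telemetry.get_obs()
Rt=rot(-6.7,25); z=Rt.as_matrix()[:,2]; g=np.array([.565,-.2125,.166]); print(z)
go(o,[.40,.10,.38],rot(-6.7,0))
go(o,g+z*(.017-.09),Rt); go(o,g+z*.017,Rt)
E
```

```text
[ 0.41973205 -0.04930718 -0.90630779]
turn [  0.    0.  -82.1] shift [ 255.  -456.4  148.7]
turn [ 15.37 -22.49 -80.7 ] shift [ 389.4 -765.3    0.9]
turn [ 15.37 -22.49 -80.7 ] shift [ 427.2 -769.8  -80.7]
```

>>> send_rows([
  [[0, 0, -8], [10, -20, 58], -1],
  [[0, 0, -16], [30, -60, 100], -1],
  [[0, 0, -82.1], [255, -456, 149], -1],
  [[0, 0, -82.1], [255, -456, 149], -1],
  [[0, 0, -82.1], [255, -456, 149], -1],
  [[0, 0, -82.1], [255, -456, 149], -1],
  [[0, 0, -82.1], [255, -456, 149], -1],
  [[0, 0, -82.1], [255, -456, 149], -1],
  [[0, 0, -82.1], [255, -456, 149], -1],
  [[0, 0, -82.1], [255, -456, 149], -1],
])

```text
time_s: 2.5
eef_pos: [0.4012, 0.0974, 0.3807]
eef_rot: [0.001, 0.749, 0.663, 0.0]
wrist_force: [0.0, 0.6, 0.6]
opening: 1.0
grasp_force: 0.0
```

Run:
```python
from h import *
from bench import telemetry
o=telemetry.get_obs();print(o["time_s"],o["eef_pos"],o["q"])
Rt=rot(-6.7,25); z=Rt.as_matrix()[:,2]; g=np.array([.565,-.2125,.166])
go(o,g+z*(.017-.09),Rt); go(o,g+z*.017,Rt)
```

```text
2.5 [0.40116826 0.09741976 0.3807424 ] [-5.06667753e-02 -2.89389060e-01  1.76023953e+00 -5.92579255e-04
  1.66978969e+00  7.10074747e-02]
turn [ -2.94 -24.77   0.28] shift [ 133.2 -306.3 -148.6]
turn [ -2.94 -24.77   0.28] shift [ 171.  -310.8 -230.1]
```

>>> send_rows([
  [[-3, -24.8, 0.3], [133, -306, -149], -1],
  [[-3, -24.8, 0.3], [133, -306, -149], -1],
  [[-3, -24.8, 0.3], [133, -306, -149], -1],
  [[-3, -24.8, 0.3], [133, -306, -149], -1],
  [[-3, -24.8, 0.3], [133, -306, -149], -1],
  [[-3, -24.8, 0.3], [133, -306, -149], -1],
  [[-3, -24.8, 0.3], [133, -306, -149], -1],
  [[-3, -24.8, 0.3], [133, -306, -149], -1],
])

```text
time_s: 3.5
eef_pos: [0.5327, -0.2052, 0.2312]
eef_rot: [0.162, 0.728, 0.651, 0.143]
wrist_force: [-0.6, -0.0, 0.3]
opening: 0.999
grasp_force: 0.0
```

Run:
```python
from h import *
from bench import telemetry,camera,spotter
o=telemetry.get_obs();print(o["time_s"],o["eef_pos"])
Rt=rot(-6.7,25); z=Rt.as_matrix()[:,2]; g=np.array([.565,-.2125,.166])
go(o,g+z*(.017-.09),Rt); go(o,g+z*.017,Rt)
d=camera("side")
for t in ("cage","cage_grip"): print(t,[(np.round(r["xyz"],3).tolist(),round(r["conf"],2)) for r in spotter.landmark_of(t,"side")])
p=d["pixels"][:,:,::-1][120:290,210:420]
cv2.imwrite("pics/s1.png",cv2.resize(p,None,fx=3.5,fy=3.5,interpolation=cv2.INTER_CUBIC))
```

```text
3.5 [ 0.53268317 -0.20524765  0.23115555]
turn [ 0.1  -0.07 -0.26] shift [ 1.7 -3.7  1. ]
turn [ 0.1  -0.07 -0.26] shift [ 39.5  -8.1 -80.6]
cage [([0.619, -0.222, 0.052], 0.74), ([0.486, -0.423, 0.003], 0.53)]
cage_grip [([0.559, -0.215, 0.166], 0.64), ([0.575, -0.431, 0.003], 0.56)]
```

View pics/s1.png

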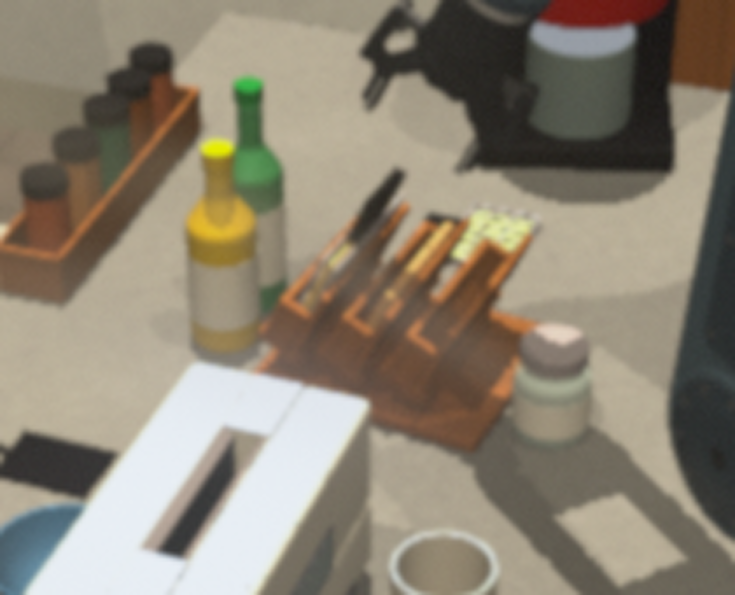

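The fingers straddle the handle line: tips at (372,100) and (468,165), handle tip at (400,175). Moving in.

>>> send_rows([
  [[0, 0, -0.2], [12, -5, -20], -1],
  [[0, 0, -0.2], [24, -7, -50], -1],
  [[0, 0, -0.2], [33, -8, -70], -1],
  [[0, 0, -0.2], [38, -8, -80], -1],
  [[0, 0, -0.2], [38, -8, -80], -1],
  [[0, 0, -0.2], [38, -8, -80], -1],
])

```text
time_s: 4.4
eef_pos: [0.5714, -0.2136, 0.1527]
eef_rot: [0.163, 0.729, 0.65, 0.143]
wrist_force: [0.4, 0.6, -0.3]
opening: 1.001
grasp_force: 0.0
```

>>> send_rows([
  [[0, 0, 0], [0, 0, 0], -0.3],
  [[0, 0, 0], [0, 0, 0], 0.2],
  [[0, 0, 0], [0, 0, 0], 0.5],
  [[0, 0, 0], [0, 0, 0], 0.6],
  [[0, 0, 0], [0, 0, 0], 0.65],
])

```text
time_s: 5.03
eef_pos: [0.5709, -0.2135, 0.1513]
eef_rot: [0.162, 0.729, 0.65, 0.143]
wrist_force: [0.0, -0.2, 0.0]
opening: 0.175
grasp_force: 0.0
```

>>> send_rows([
  [[0, 0, 0], [0, 0, 0], 0.75],
  [[0, 0, 0], [0, 0, 0], 1],
  [[0, 0, 0], [0, 0, 0], 1],
  [[0, 0, 0], [0, 0, 0], 1],
  [[0, 0, 0], [0, 0, 0], 1],
])

```text
time_s: 5.65
eef_pos: [0.5708, -0.2135, 0.1513]
eef_rot: [0.162, 0.729, 0.65, 0.143]
wrist_force: [-4.4, 1.2, 3.9]
opening: 0.13
grasp_force: 58.7
```

>>> send_rows([
  [[0, 0, 0], [-4, 0.5, 9], 1],
  [[0, 0, 0], [-8, 1, 18], 1],
  [[0, 0, 0], [-17, 2, 36], 1],
  [[0, 0, 0], [-25, 3, 54], 1],
  [[0, 0, 0], [-34, 4, 73], 1],
  [[0, 0, 0], [-42, 5, 91], 1],
  [[0, 0, 0], [-50, 6, 109], 1],
  [[0, 0, 0], [-59, 7, 127], 1],
  [[0, 0, 0], [-59, 7, 150], 1],
  [[0, 0, 0], [-59, 7, 180], 1],
])

```text
time_s: 6.9
eef_pos: [0.5107, -0.2059, 0.3313]
eef_rot: [0.161, 0.729, 0.65, 0.142]
wrist_force: [0.8, -0.6, -2.6]
opening: 0.137
grasp_force: 58.9
```

Run:
```python
from h import *
from bench import telemetry,camera
o=telemetry.get_obs();print(o["time_s"],o["eef_pos"],o["wrist_force"],o["opening"])
go(o,[.5535,.2015,.36],rot(-1.5,0))
d=camera("side")
cv2.imwrite("pics/s2.png",np.ascontiguousarray(d["pixels"][:,:,::-1]))
```

```text
6.9 [ 0.51073799 -0.20594499  0.3312833 ] [ 0.76410208 -0.64853987 -2.62138282] 0.13657392604319524
turn [ 1.87 24.79  5.02] shift [ 42.8 407.4  28.7]
```

View pics/s2.png

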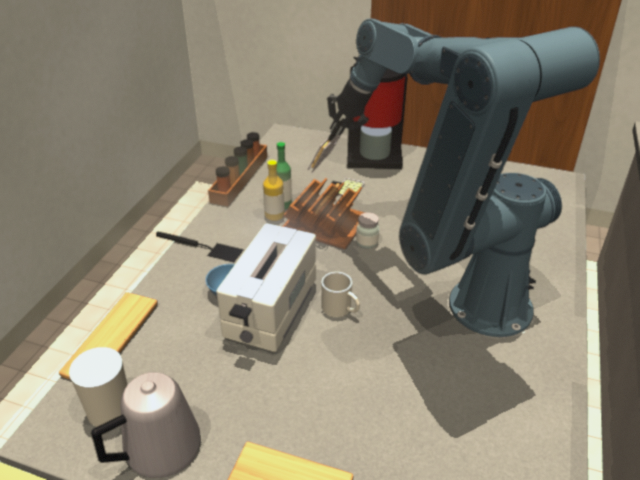

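The cage is clear of the rack at (325,150). Now I'll turn it upright and carry it over the slot.

>>> send_rows([
  [[0.6, 8.3, 1.7], [5, 30, 10], 1],
  [[1.3, 16.5, 3.3], [15, 75, 20], 1],
  [[1.9, 24.8, 5], [25, 125, 29], 1],
  [[1.9, 24.8, 5], [30, 180, 29], 1],
  [[1.9, 24.8, 5], [36, 235, 29], 1],
  [[1.9, 24.8, 5], [40, 290, 29], 1],
  [[1.9, 24.8, 5], [43, 340, 29], 1],
  [[1.9, 24.8, 5], [43, 380, 29], 1],
  [[1.9, 24.8, 5], [43, 400, 29], 1],
  [[1.9, 24.8, 5], [43, 407, 29], 1],
])

```text
time_s: 8.2
eef_pos: [0.5546, 0.2011, 0.3599]
eef_rot: [0.001, 0.716, 0.698, 0.0]
wrist_force: [1.3, -0.2, -3.4]
opening: 0.136
grasp_force: 60.4
```

>>> send_rows([
  [[0, 0, 0], [0, 0, 0], 1],
  [[0, 0, 0], [0, 0, 0], 1],
])

```text
time_s: 8.45
eef_pos: [0.5552, 0.1992, 0.3603]
eef_rot: [0.001, 0.717, 0.697, 0.0]
wrist_force: [-0.0, -0.2, -3.4]
opening: 0.135
grasp_force: 60.4
```

Run:
```python
from h import *
from bench import telemetry,camera,spotter
o=telemetry.get_obs();print(o["time_s"],o["eef_pos"],o["wrist_force"],o["opening"])
go(o,[.5535,.2015,.36],rot(-1.5,0))
for c in ("top","side"):
    d=camera(c)
    for t in ("cage","cage_grip","slot_mouth"): print(c,t,[(np.round(r["xyz"],3).tolist(),round(r["conf"],2)) for r in spotter.landmark_of(t,c)])
    if c=="side": a=d["pixels"][:,:,::-1][180:340,190:340]
    else: b=d["pixels"][:,:,::-1][170:290,160:310]
im=np.hstack([cv2.resize(a,(400,427),interpolation=cv2.INTER_CUBIC),cv2.copyMakeBorder(cv2.resize(b,(400,320),interpolation=cv2.INTER_CUBIC),0,107,0,0,cv2.BORDER_CONSTANT)])
cv2.imwrite("pics/s3.png",im)
```

```text
8.45 [0.55515918 0.19918614 0.36026538] [-0.0220062  -0.15839405 -3.38746869] 0.13513862478761265
turn [0.04 0.12 0.1 ] shift [-1.7  2.3 -0.3]
top cage [([0.484, -0.42, 0.008], 0.96), ([0.555, 0.201, 0.247], 0.69), ([0.226, -0.437, 0.016], 0.55)]
top cage_grip [([0.574, -0.427, 0.006], 0.62), ([0.188, -0.275, 0.014], 0.6), ([0.554, 0.202, 0.378], 0.59)]
top slot_mouth [([0.554, 0.202, 0.176], 0.94), ([0.555, 0.2, 0.248], 0.53)]
side cage [([0.558, 0.197, 0.251], 0.94), ([0.228, -0.436, 0.009], 0.94), ([0.484, -0.422, 0.006], 0.47)]
side cage_grip [([0.553, 0.198, 0.379], 0.87), ([0.574, -0.429, 0.008], 0.75), ([0.189, -0.271, 0.012], 0.73)]
side slot_mouth [([0.555, 0.201, 0.179], 0.56), ([0.394, 0.135, 0.001], 0.39)]
```

View pics/s3.png

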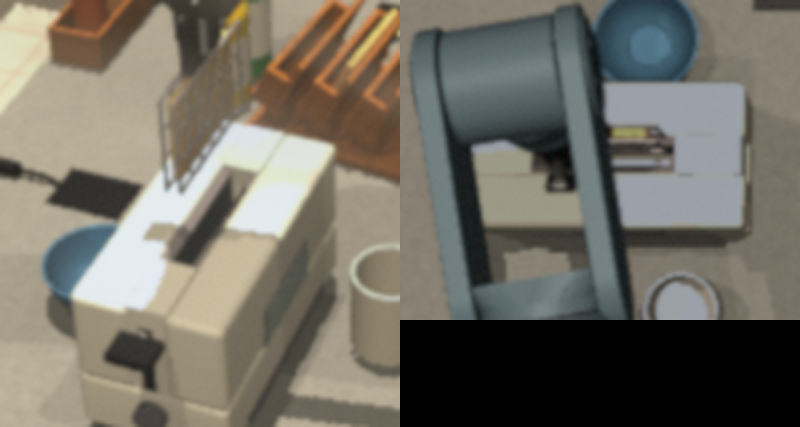

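The cage hangs upright over the slot, at about (205,110) in the side crop above a mouth at (200,215). Now lowering to just above the mouth, then in.

>>> send_rows([
  [[0, 0.1, 0.1], [-1, 1.8, -15], 1],
  [[0, 0.1, 0.1], [-1, 1.8, -35], 1],
  [[0, 0.1, 0.1], [-1, 1.8, -50], 1],
  [[0, 0.1, 0.1], [-1, 1.8, -60], 1],
  [[0, 0.1, 0.1], [-1, 1.8, -66], 1],
  [[0, 0.1, 0.1], [-1, 1.8, -66], 1],
])

```text
time_s: 9.6
eef_pos: [0.5539, 0.2022, 0.2941]
eef_rot: [0.0, 0.716, 0.698, -0.0]
wrist_force: [0.7, 0.5, -2.9]
opening: 0.132
grasp_force: 60.3
```

>>> send_rows([
  [[0, 0, 0], [0, 0, -3], 1],
  [[0, 0, 0], [0, 0, -6], 1],
  [[0, 0, 0], [0, 0, -9], 1],
  [[0, 0, 0], [0, 0, -12], 1],
  [[0, 0, 0], [0, 0, -12], 1],
])

```text
time_s: 10.22
eef_pos: [0.5537, 0.2022, 0.2819]
eef_rot: [-0.0, 0.716, 0.698, -0.0]
wrist_force: [-0.3, 0.3, -2.7]
opening: 0.129
grasp_force: 60.4
```

>>> send_rows([
  [[0, 0, 0], [0, 0, -3], 1],
  [[0, 0, 0], [0, 0, -6], 1],
  [[0, 0, 0], [0, 0, -9], 1],
  [[0, 0, 0], [0, 0, -12], 1],
  [[0, 0, 0], [0, 0, -12], 1],
])

```text
time_s: 10.85
eef_pos: [0.5537, 0.2022, 0.2698]
eef_rot: [-0.0, 0.716, 0.698, -0.0]
wrist_force: [-0.5, -0.1, -2.7]
opening: 0.13
grasp_force: 60.4
```

Run:
```python
from h import *
from bench import telemetry,camera
o=telemetry.get_obs();print(o["time_s"],o["eef_pos"],o["wrist_force"],o["torque"])
d=camera("side"); a=d["pixels"][:,:,::-1][180:310,200:340]
cv2.imwrite("pics/s4.png",cv2.resize(a,None,fx=4.5,fy=4.5,interpolation=cv2.INTER_CUBIC))
```

```text
10.85 [0.55371879 0.20220377 0.26984266] [-0.48475455 -0.12002457 -2.67389137] [-0.00692647 -0.02471292 -0.03722806]
```

View pics/s4.png

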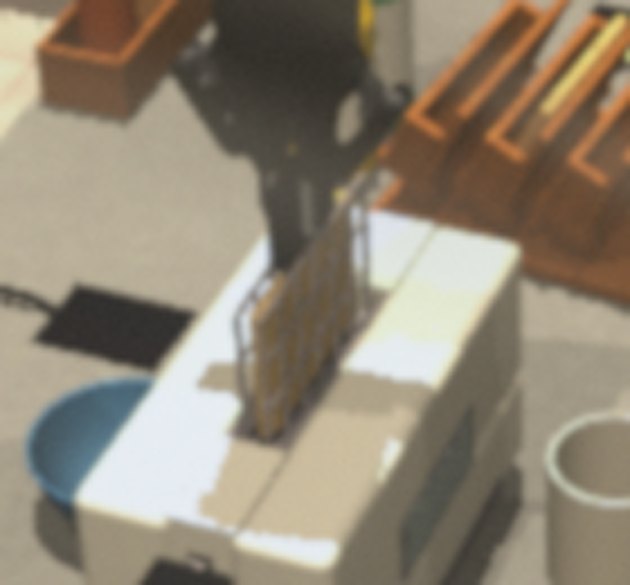

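The cage is entering the slot, with its lower end inside the mouth at (265,435), and there's no contact force. Continuing down.

>>> send_rows([
  [[0, 0, 0], [0, 0, -4], 1],
  [[0, 0, 0], [0, 0, -8], 1],
  [[0, 0, 0], [0, 0, -12], 1],
  [[0, 0, 0], [0, 0, -16], 1],
  [[0, 0, 0], [0, 0, -20], 1],
])

```text
time_s: 11.52
eef_pos: [0.5539, 0.2022, 0.2499]
eef_rot: [0.0, 0.716, 0.698, -0.0]
wrist_force: [0.2, 0.4, -1.7]
opening: 0.133
grasp_force: 60.4
```

>>> send_rows([
  [[0, 0, 0], [0, 0, -5], 1],
  [[0, 0, 0], [0, 0, -10], 1],
  [[0, 0, 0], [0, 0, -15], 1],
  [[0, 0, 0], [0, 0, -20], 1],
  [[0, 0, 0], [0, 0, -25], 1],
])

```text
time_s: 12.15
eef_pos: [0.5539, 0.2023, 0.225]
eef_rot: [0.0, 0.716, 0.698, 0.0]
wrist_force: [-0.4, -0.3, -3.7]
opening: 0.134
grasp_force: 60.4
```

>>> send_rows([
  [[0, 0, 0], [0, 0, -4], 1],
  [[0, 0, 0], [0, 0, -8], 1],
  [[0, 0, 0], [0, 0, -12], 1],
  [[0, 0, 0], [0, 0, -16], 1],
  [[0, 0, 0], [0, 0, -20], 1],
  [[0, 0, 0], [0, 0, -24], 1],
  [[0, 0, 0], [0, 0, -28], 1],
  [[0, 0, 0], [0, 0, -28], 1],
])

```text
time_s: 13.15
eef_pos: [0.5537, 0.2022, 0.1968]
eef_rot: [-0.0, 0.716, 0.698, -0.0]
wrist_force: [-1.3, 0.3, -3.0]
opening: 0.131
grasp_force: 60.4
```

Smooth so far, with about 10 mm left. I'll go 1–1.5 mm per row until it touches the floor.

>>> send_rows([
  [[0, 0, 0], [0, 0, -2], 1],
  [[0, 0, 0], [0, 0, -4], 1],
  [[0, 0, 0], [0, 0, -6], 1],
  [[0, 0, 0], [0, 0, -7], 1],
  [[0, 0, 0], [0, 0, -8], 1],
  [[0, 0, 0], [0, 0, -8], 1],
])

```text
time_s: 13.9
eef_pos: [0.5539, 0.2023, 0.1892]
eef_rot: [0.0, 0.716, 0.698, -0.0]
wrist_force: [0.0, 0.7, -2.4]
opening: 0.134
grasp_force: 60.4
```

>>> send_rows([
  [[0, 0, 0], [0, 0, -1], 1],
  [[0, 0, 0], [0, 0, -2], 1],
  [[0, 0, 0], [0, 0, -2], 1],
])

```text
time_s: 14.28
eef_pos: [0.5538, 0.2023, 0.1871]
eef_rot: [0.0, 0.716, 0.698, -0.0]
wrist_force: [0.2, 0.3, -3.6]
opening: 0.133
grasp_force: 60.4
```

>>> send_rows([
  [[0, 0, 0], [0, 0, -1], 1],
  [[0, 0, 0], [0, 0, -1], 1],
])

```text
time_s: 14.52
eef_pos: [0.5541, 0.2022, 0.1868]
eef_rot: [0.0, 0.716, 0.698, 0.0]
wrist_force: [-0.9, -1.1, 1.1]
opening: 0.134
grasp_force: 60.9
```

>>> send_rows([
  [[0, 0, 0], [0, 0, -1], 1],
  [[0, 0, 0], [0, 0, -1], 1],
])

```text
time_s: 14.78
eef_pos: [0.5543, 0.2021, 0.1867]
eef_rot: [0.001, 0.716, 0.698, 0.0]
wrist_force: [-3.6, -2.5, 7.3]
opening: 0.133
grasp_force: 61.8
```

>>> send_rows([
  [[0, 0, 0], [0, 0, -1], 1],
  [[0, 0, 0], [0, 0, -1], 1],
])

```text
time_s: 15.02
eef_pos: [0.5544, 0.2021, 0.1866]
eef_rot: [0.001, 0.716, 0.698, 0.001]
wrist_force: [-4.7, -2.7, 11.3]
opening: 0.136
grasp_force: 62.5
```

The cage touched the floor at TCP z=0.187. I'll relieve the load, open, and rise.

>>> send_rows([
  [[0, 0, 0], [0, 0, 2], 1],
  [[0, 0, 0], [0, 0, 2], 0.7],
  [[0, 0, 0], [0, 0, 2], 0.5],
  [[0, 0, 0], [0, 0, 2], 0],
  [[0, 0, 0], [0, 0, 2], 0],
])

```text
time_s: 15.65
eef_pos: [0.5539, 0.2023, 0.1862]
eef_rot: [0.0, 0.716, 0.698, -0.0]
wrist_force: [0.2, 0.2, -0.6]
opening: 0.501
grasp_force: 0.0
```

>>> send_rows([
  [[0, 0, 0], [0, 0, 10], 0],
  [[0, 0, 0], [0, 0, 30], 0],
  [[0, 0, 0], [0, 0, 60], 0],
  [[0, 0, 0], [0, 0, 90], 0],
  [[0, 0, 0], [0, 30, 100], 1],
  [[0, 0, 0], [1, 80, 100], 1],
  [[0, 0, 0], [3, 130, 95], 1],
  [[0, 0, 0], [4, 171, 60], 1],
  [[0, 0, 0], [4, 171, 40], 1],
  [[0, 0, 0], [4, 171, 40], 1],
])

```text
time_s: 16.9
eef_pos: [0.5568, 0.3725, 0.2243]
eef_rot: [-0.0, 0.716, 0.698, -0.002]
wrist_force: [-0.3, -0.5, -0.3]
opening: 0.004
grasp_force: 0.0
```

Run:
```python
from h import *
from bench import telemetry,camera,spotter
o=telemetry.get_obs();print(o["time_s"],o["eef_pos"],o["wrist_force"],o["opening"])
go(o,[.5575,.372,.165],rot(-1.5,0))
d=camera("side"); a=d["pixels"][:,:,::-1][200:360,200:340]
for t in ("cage_grip","cage","lever_top"): print(t,[(np.round(r["xyz"],3).tolist(),round(r["conf"],2)) for r in spotter.landmark_of(t,"side")])
cv2.imwrite("pics/s5.png",cv2.resize(a,None,fx=3.6,fy=3.6,interpolation=cv2.INTER_CUBIC))
```

```text
16.9 [0.55684643 0.37253785 0.22432903] [-0.28520186 -0.53812365 -0.28751666] 0.0035709803340999184
turn [ 0.13 -0.19 -0.11] shift [  0.7  -0.5 -59.3]
cage_grip [([0.551, 0.199, 0.202], 0.89), ([0.189, -0.272, 0.014], 0.88), ([0.577, -0.428, 0.005], 0.64)]
cage [([0.227, -0.433, 0.01], 0.68), ([0.484, -0.424, 0.003], 0.47)]
lever_top [([0.554, 0.374, 0.159], 0.57)]
```

View pics/s5.png

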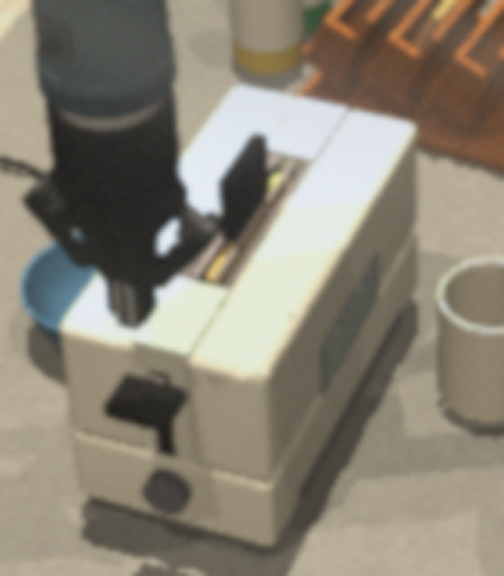

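The cage is home: only the handle shows at (245,185), with grip z at about 0.202. The fingers are above the lever tab at (145,400), so I'll push it down.

>>> send_rows([
  [[0, 0, 0], [0, 0, -20], 1],
  [[0, 0, 0], [0, 0, -40], 1],
  [[0, 0, 0], [0, 0, -55], 1],
  [[0, 0, 0], [0, 0, -62], 1],
  [[0, 0, 0], [0, 0, -67], 1],
  [[0, 0, 0], [0, 0, -72], 1],
  [[0, 0, 0], [0, 0, -77], 1],
  [[0, 0, 0], [0, 0, -77], 1],
])

```text
time_s: 18.1
eef_pos: [0.5582, 0.3734, 0.1494]
eef_rot: [0.0, 0.716, 0.698, 0.0]
wrist_force: [1.9, 0.7, 0.6]
opening: 0.0
grasp_force: 0.4
```

>>> send_rows([
  [[0, 0, 0], [0, 0, -4], 1],
  [[0, 0, 0], [0, 0, -8], 1],
  [[0, 0, 0], [0, 0, -12], 1],
  [[0, 0, 0], [0, 0, -16], 1],
  [[0, 0, 0], [0, 0, -18], 1],
  [[0, 0, 0], [0, 0, -18], 1],
])

```text
time_s: 18.85
eef_pos: [0.5579, 0.3732, 0.1309]
eef_rot: [0.0, 0.716, 0.698, -0.0]
wrist_force: [1.4, 1.8, 1.7]
opening: -0.004
grasp_force: 0.8
```

>>> send_rows([
  [[0, 0, 0], [0, 0, -1.5], 1],
  [[0, 0, 0], [0, 0, -3], 1],
  [[0, 0, 0], [0, 0, -3], 1],
])

```text
time_s: 19.23
eef_pos: [0.5579, 0.3732, 0.1281]
eef_rot: [0.0, 0.716, 0.698, -0.0]
wrist_force: [1.5, 1.0, 2.2]
opening: 0.003
grasp_force: 1.2
```

>>> send_rows([
  [[0, 0, 0], [0, 0, -1], 1],
  [[0, 0, 0], [0, 0, -1.5], 1],
  [[0, 0, 0], [0, 0, -1.5], 1],
])

```text
time_s: 19.6
eef_pos: [0.558, 0.3733, 0.1279]
eef_rot: [0.0, 0.716, 0.698, 0.0]
wrist_force: [-1.6, -1.4, 8.8]
opening: -0.006
grasp_force: 4.5
```

The lever is against its end stop: force has risen to 9 N and the TCP has stopped at z=0.128. Retreating.

>>> send_rows([
  [[0, 0, 0], [0, 0, -1], 1],
  [[0, 0, 0], [0, 0, -1], 1],
  [[0, 0, 0], [0, 5, 20], 1],
  [[0, 0, 0], [0, 10, 60], 1],
  [[0, 0, 0], [-20, 30, 110], 1],
  [[0, 0, 0], [-70, 60, 130], 1],
  [[0, 0, 0], [-130, 80, 130], 1],
  [[0, 0, 0], [-190, 100, 130], 1],
  [[0, 0, 0], [-240, 100, 130], 1],
  [[0, 0, 0], [-240, 100, 130], 1],
])

```text
time_s: 20.85
eef_pos: [0.314, 0.4732, 0.2561]
eef_rot: [-0.0, 0.714, 0.7, -0.001]
wrist_force: [0.5, -0.1, 0.0]
opening: 0.001
grasp_force: 0.0
```

Run:
```python
from h import *
from bench import telemetry,camera,spotter
for c in ("side","top"):
    d=camera(c)
    for t in ("cage_grip","lever_top"): print(c,t,[(np.round(r["xyz"],3).tolist(),round(r["conf"],2)) for r in spotter.landmark_of(t,c)])
    if c=="side": cv2.imwrite("pics/s6.png",np.ascontiguousarray(d["pixels"][:,:,::-1]))
```

```text
side cage_grip [([0.19, -0.272, 0.013], 0.81), ([0.554, 0.202, 0.203], 0.62)]
side lever_top [([0.554, 0.373, 0.131], 0.62)]
top cage_grip [([0.556, 0.201, 0.202], 0.95), ([0.572, -0.428, 0.004], 0.9), ([0.184, -0.27, 0.012], 0.73), ([0.699, 0.17, -0.0], 0.54)]
top lever_top [([0.554, 0.37, 0.124], 0.42)]
```

View pics/s6.png

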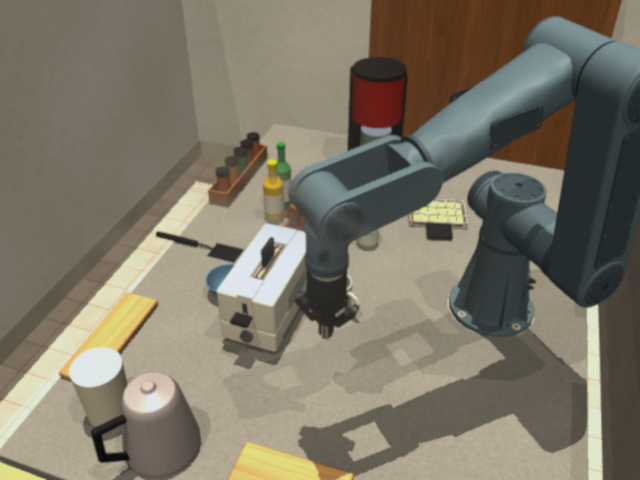

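The cage is home with its handle at (267,252), the lever is down at (241,320), and the arm is clear of everything. Handing in.

```bash
python3 -c "
from bench import ctrl
print(ctrl.hand_in())"
```

```text
the job is handed in; nothing more can be done
None
```

I've handed in the job: the cage is standing on the slot's floor, the lever is fully down, and the arm is clear; it took about 21 s, and the bottles, jar, mug and bowl were not touched.

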